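# Draw the bolt under the beam hood with the reach hook

## Robot

A 7-joint arm with a two-finger parallel gripper is mounted at the origin on a cart in front of the work surface, level with it; the furniture and walls round the work are solid. World frame = base frame: x ahead of the robot, y to its left, z up, the work surface at z = 0. Lengths are in mm, angles in rad, forces in N, time in s.
With the tool pointing down it reaches from about 350 to 900 mm from the base axis. Payload 8.1 kg.
Tool frame: the origin (TCP) lies at the centre of the arm's flange, where the gripper is bolted on; the fingertips stand nose_length ahead of it and the grasp point (between the pads) lies 159 mm ahead of it (nose_length is the distance from the TCP to the fingertips, in mm); z points along the fingers, y is the line along which they close (so a half turn about z gives the same grasp; the last joint's range is limited). The gripper opens to 92 mm and grips with 3 to 60 N. Pads are 19 mm wide; open, the fingers measure 130 mm over their backs; the gripper's body (75 mm by 190 mm) begins 47 mm behind the grasp point.
Start: joints at [1.244, 0.434, 0.025, 1.573, -0.012, 1.134, -0.075], TCP at [138.685, -609.425, 404.742] pointing down, gripper open.
Joint ranges: [-2.62, 2.62], [-0.44, 2.09], [-1.27, 1.32], [0.08, 2.57], [-1.32, 4.46], [0.12, 2], [-2.74, 2.74]. Speed limits (rad/s): [2.22, 2.22, 3.01, 3.01, 3.14, 3.14, 3.14].

## Interface

Orientations are given as a 3x3 rotation matrix whose columns are the frame's x, y, z axes.
In Python, from workcell import * gives the robot as it stands.
- The arm moves only by the shell command python3 -m pendant 'ROWS'. ROWS is JSON, a list of rows, each a list of 7 numbers: the turn, a rotation vector about the tool's x, y, z in rad, then the shift along the tool's x, y, z in cm, then the closure in counts, from 0 (fully open) to 255 (shut). In form: [[ax, ay, az, dx, dy, dz, gripper], ...]. A call has 1 to 10 rows; each row is the pose to reach, as a shift and turn from the pose commanded when the call began, along the tool's axes at that moment; what a row does not reach only later rows make up. A row lasts 1/10 s, in which the tool goes at most 50 mm and 8.59 degrees, less where a joint would pass 70% of its speed; a pose out of reach is approached as far as the arm can. A call with a gripper value outside its range is refused whole. The fingers move at their own pace and stop on an object; the grip force is fixed at half the most. Time passes only in rows, so rows that repeat a pose let the fingers close. It gives the time, the measured TCP pose, the force, the opening and the grip force at its end, in the units of the state.
- get_state(): the state, without advancing time (a new reading comes with each control period).
- capture(name): name is "scene" or "top" or "wrist"; returns a dict with "img" (400x640x3 uint8, red, green, blue), "fx", "fy", "cx", "cy" (pixels), "world_to_cam" (4x4, takes a point from world to camera coordinates). Camera axes: x right, y up, looking along -z (the intrinsics and any distortion apply to the point x, -y, -z); pixel columns grow to the right and rows downward; lengths in mm; the calibration is good to about 2 mm. A picture is of the moment at which its call begins. There is no depth.
- close_job(): hands the job in; it is judged then, once.
The state is a dict: "clock": time; "joint_pos": joint angles; "qd": joint speeds; "effort": joint torques, N m; "tool_pos": TCP position; "ee_rot": TCP orientation; "wrist_force": force on the tool from outside, world axes, zero at the start; "torque": the same for the moment, N m; "width": finger opening in mm; "gripper_force": force on a finger pad.
Only numpy, scipy, OpenCV 4.12 (cv2) and the standard library are available. Lean on these libraries where they do the work, as an engineer would, in place of code of your own. Each camera call takes 0.05 s, during which the arm holds its last target. There are 200 camera calls.

## Task

The bolt on the floor of the small beam hood is still shot and sits too deep under the roof for a hand. Take the reach hook from its forked stand, slant it in under the roof from the open front, catch the bolt's upright pin from behind and draw the bolt fully out to its stop without wrenching it, touching the bolt with the hook only. Then hang the hook back upright in the fork of its stand, and leave the two bottles and the objective lens where they stand.

Things in the scene. Friction and masses are not known exactly. Their poses are not given: they have to be found in the camera images.
- hood: Grey metal hood fixed to the table, 80 (x) x 140 (y) x 151 mm high, open only at its front (-x side, toward the robot). Origin: centre of its underside on the table. Floor plate 6 mm thick, side walls 6 mm (128 mm clear between them), back wall, and a roof over the whole depth, partly clear, its underside 145 mm above the table.
- hood_lip (a point): Middle of the lower front edge of the hood's roof, 40 mm in front of the hood's origin and 145 mm above the table. Axes as the hood.
- bolt (a joint): How far the bolt is drawn out toward the hood's open front (-x of the hood), in m: 0 = fully shot, 0.045 = fully drawn, on its hard stop. It starts between 0 and 0.006. About 2.5 N of dry friction; it stays where it is left.
- bolt_pin (a point): On the axis of the bolt's upright steel pin, 38 mm above the table (moves with the bolt). Pin: 12 mm thick, bare from 19 to 58 mm above the table, black knob 18 mm across above (to 69 mm). Mid-width of the hood; fully shot it is 26 mm inside the roof's front edge. The bolt bar below, 72 x 24 mm along the hood's x, has its top 19 mm above the table. Axes as the hood.
- stand: Metal stand fixed to the table. Origin: on the table, below the hang position. Base plate 90 x 80 x 10 mm (from 35 mm in front of the origin to 55 mm behind); upright column 14 x 50 mm, 31 to 45 mm behind the origin; it carries a level fork plate 60 mm wide (y) and 8 mm thick, its top 176 mm above the table. Front = -x, toward the robot.
- stand_seat (a point): Centre of the hang position, on top of the fork plate, 176 mm above the table; axes as the stand. A 16 mm wide slot, open to the front (-x), runs from 30 mm in front of this point to 7 mm behind it. Ridges 4 mm high on the two prong ends, 25 to 30 mm in front, keep the hook from sliding out: its collar must be lifted over them.
- hook_grip (a point): Centre of the reach hook's black square handle, 24 x 24 x 70 mm (long way along z); 0.16 kg. z points from foot up to handle, y the way the foot points. Underside of its round collar (34 mm across, 6 mm thick, rests on the fork) 41 mm below this point; then a rod 10 mm thick down the z axis to 180 mm below, where the foot turns off. Starts hung in the stand, foot to the stand's +y.
- hook_foot (a point): Middle of the hook's foot: a round bar 9 mm thick along the hook's y, from the rod's axis (16 mm to the -y side of this point) to a round free end (20.5 mm to the +y side). This point is 16 mm in y and -180 mm in z from hook_grip; axes as hook_grip.
- oil_bottle: White bottle with black cap, 26 mm across, 67 mm high, standing; origin at the centre of its underside, z up. Bystander.
- ethanol_vial: Clear bottle with blue cap, 32 mm across, 68 mm high, standing; origin at the centre of its underside, z up. Bystander.
- objective_60x: White objective lens, 31 mm across, 58 mm high, standing; origin at the centre of its underside, z up. Bystander.
Not all that is in view belongs to the job. Of the things that look like the part that bears hook_grip, the smaller one is meant.

How it is judged (in metres and radians):
On the way, in this order (a step that is already met when the one before it is completed fails the run):
1. the hook is taken out of its stand (distance between hook_grip and stand_seat above 0.1 m), for 0.2 s.
2. the bolt is drawn out to within 4 mm of its stop (value of joint bolt above 0.041 m), for 0.2 s.
At the end, for the whole second after the job is handed in: The bolt is within 4 mm of fully drawn (value above 0.041), and the hook hangs upright (within 7 degrees) in the fork with its collar seated on the plate (handle centre 36 to 46 mm above the fork's top, within 15 mm sideways of the seat) (value of joint bolt above 0.041 m and horizontal distance between hook_grip and stand_seat below 0.015 m and z of hook_grip in the frame of stand_seat between 0.036 and 0.046 m and angle between hook_grip's own z axis and vertical below 0.12 rad); the robot touches nothing.
It fails at once if the robot itself touches the bolt (contact force between any of the fingers, the arm and bolt above 0.5 N).
It fails at once if a bottle or the objective is moved more than 25 mm or tipped (distance of any of oil_bottle, ethanol_vial, objective_60x from where it was at the start of the episode above 0.025 m or angle between any of oil_bottle, ethanol_vial, objective_60x's own z axis and vertical above 0.5 rad).
It fails at once if the bolt is wrenched with more than 30 N (contact force between anything else and bolt above 30 N).
It also fails if it takes over 50 s, if anything falls off the work surface, if the arm or the gripper's body presses on something with over 40 N, if the wrist force passes 120 N, or if a joint passes its speed limit or range.

## Working session

There is one attempt and no reset: what is moved stays moved. The work goes in short steps, Python scripts to look and compute and a shell command to move; the robot and the scene stay as the last step left them, time stands still between calls to the robot, and variables do not carry over. Pictures are saved under pics/ and viewed, at most 10 in all, crops included, and the job is handed in when it is done.

```bash
ls; mkdir -p pics; python3 - <<'E'
from workcell import *
import cv2,numpy as np
s=get_state();print({k:np.round(v,3).tolist() for k,v in s.items()})
for n in("scene","top"):
    c=capture(n);cv2.imwrite(f"pics/{n}0.png",c["img"][...,::-1]);print(n,[c[k] for k in("fx","fy","cx","cy")],c.keys(),np.round(c["world_to_cam"],4).tolist())
E
```

```text
pics
{'clock': 0.0, 'joint_pos': [1.244, 0.435, 0.025, 1.574, -0.012, 1.134, -0.075], 'qd': [0.001, 0.001, -0.0, -0.001, 0.001, -0.001, 0.0], 'effort': [-0.001, -66.785, 0.984, -31.447, -0.061, 0.043, 0.0], 'tool_pos': [138.6, -609.201, 403.954], 'ee_rot': [[0.975, 0.222, -0.0], [0.222, -0.975, 0.001], [-0.0, -0.002, -1.0]], 'wrist_force': [0.217, -0.724, -0.092], 'torque': [0.033, 0.005, -0.051], 'gripper_force': 0.0, 'width': 91.731}
scene [394.1335814903966, 394.1335814903966, 322.3155720479101, 204.99267370678075] dict_keys(['img', 'fx', 'fy', 'cx', 'cy', 'world_to_cam']) [[-0.7186, -0.6954, 0.0087, 108.5769], [0.5253, -0.5346, 0.662, -511.7421], [-0.4557, 0.4803, 0.7495, -631.3001], [0.0, 0.0, 0.0, 1.0]]
top [493.11456834139153, 493.11456834139153, 325.309875432834, 203.827314945686] dict_keys(['img', 'fx', 'fy', 'cx', 'cy', 'world_to_cam']) [[-0.0286, -0.9995, 0.0112, -297.3287], [0.9879, -0.0266, 0.1526, -500.0976], [-0.1522, 0.0155, 0.9882, -1244.73], [0.0, 0.0, 0.0, 1.0]]
```

View pics/scene0.png

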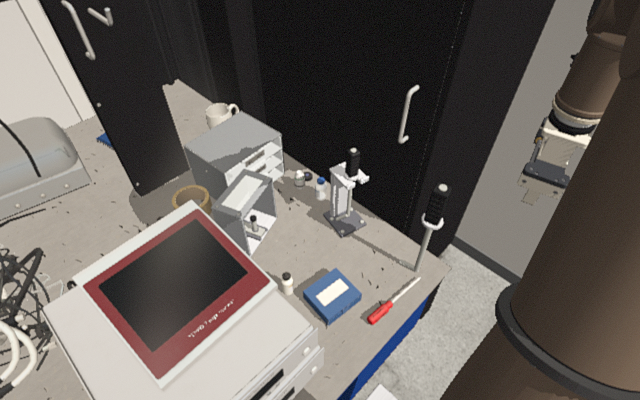

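View pics/top0.png

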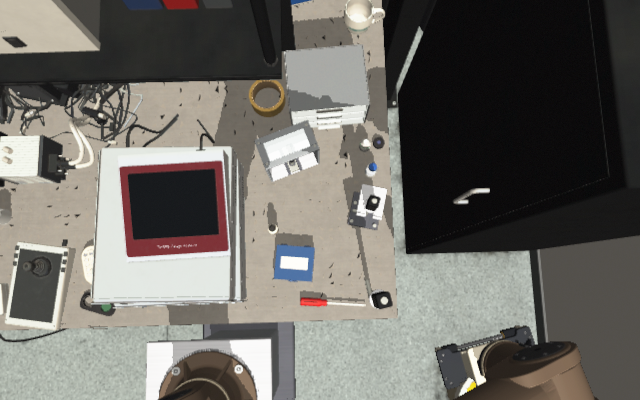

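The scene picture shows the hood at about (245,210) and a stand with hook at (345,190). A second hook-like thing stands at the table corner, (435,225). The top picture has them at (287,152), (370,205) and (381,299). I'll check them in enlarged crops.

```bash
python3 - <<'E'
import cv2,numpy as np
a=cv2.imread("pics/scene0.png")[130:300,205:465];cv2.imwrite("pics/c1.png",cv2.resize(a,None,fx=3,fy=3,interpolation=cv2.INTER_CUBIC))
a=cv2.imread("pics/top0.png")[115:315,240:400];cv2.imwrite("pics/c2.png",cv2.resize(a,None,fx=3,fy=3,interpolation=cv2.INTER_CUBIC))
E
```

```text
(no output)
```

View pics/c1.png

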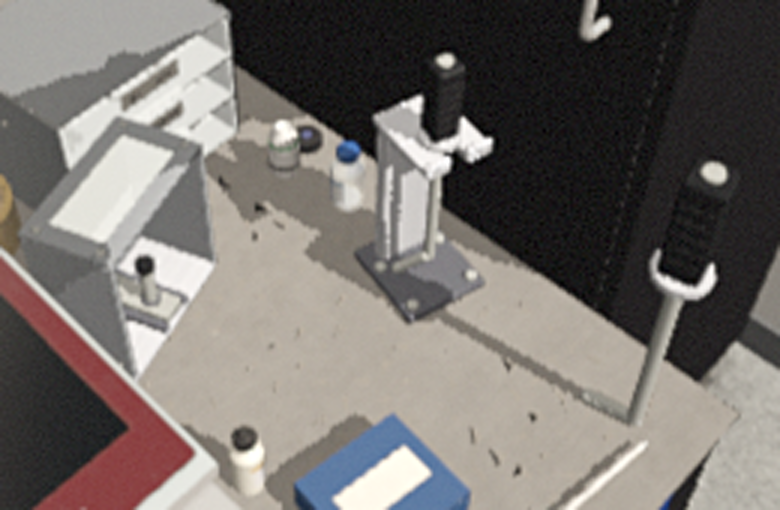

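View pics/c2.png

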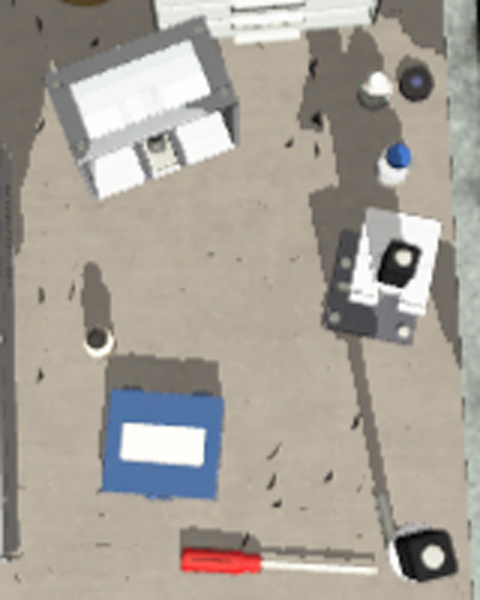

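The two hook-like candidates in the scene view are the one hung in the stand at (353,165) and the loose one standing at the table corner at (437,210). The hung one is clearly smaller and sits in the fork, so that is the one meant, and the crop confirms it. In the crops the hood opens down-right with the pin at c2 (158,145). The bottles are at c2 (396,160) and (98,340), and the objective is at (375,90).

```bash
cat > h.py <<'E'
from workcell import *
import cv2,numpy as np
from scipy.spatial.transform import Rotation as R
def ray(c,u,v):
    W=np.array(c["world_to_cam"]);d=np.array([(u-c["cx"])/c["fx"],-(v-c["cy"])/c["fy"],-1.])
    return -W[:3,:3].T@W[:3,3],W[:3,:3].T@d
def onz(c,u,v,z):
    o,d=ray(c,u,v);return o+d*(z-o[2])/d[2]
def tri(*cuv):
    A=0;b=0
    for c,u,v in cuv:
        o,d=ray(c,u,v);d=d/np.linalg.norm(d);P=np.eye(3)-np.outer(d,d);A=A+P;b=b+P@o
    return np.linalg.solve(A,b)
def proj(c,p):
    q=np.array(c["world_to_cam"])@np.append(p,1);return c["cx"]+c["fx"]*q[0]/-q[2],c["cy"]-c["fy"]*q[1]/-q[2]
def rot(yaw,tilt=0):  # tool pose for hook: tool y along frame x, z down, tilted so handle leans back (-x)
    a=np.radians(yaw);x=np.array([-np.sin(a),np.cos(a),0]);y=np.array([np.cos(a),np.sin(a),0])
    M=np.column_stack([x,y,[0,0,-1]]);return M@R.from_rotvec([-np.radians(tilt),0,0]).as_matrix()
def rel(pos,M):  # row for target TCP pose
    s=get_state();T=np.array(s["ee_rot"]);
    r=R.from_matrix(T.T@M).as_rotvec();d=T.T@(np.array(pos)-s["tool_pos"])/10
    print("turn",np.round(r,3),"deg",round(np.degrees(np.linalg.norm(r)),1),"shift cm",np.round(d,2),"len",np.round(np.linalg.norm(d),1))
E
python3 - <<'E'
from h import *
t=capture("top");s=capture("scene")
T=lambda x,y:(240+(x+.5)/3-.5,115+(y+.5)/3-.5); S=lambda x,y:(205+(x+.5)/3-.5,130+(y+.5)/3-.5)
p=lambda n,v:print(n,np.round(v,1))
p("handle top",tri((t,*T(403,258)),(s,*S(446,61))))
p("decoy top",tri((t,*T(433,556)),(s,*S(714,173))))
for q in[(366,208),(441,220),(425,312),(348,298)]:p("fork",onz(t,*T(*q),176))
for q in[(340,230),(323,328),(413,343)]:p("base",onz(t,*T(*q),10))
for q in[(50,78),(205,18),(238,98),(82,165)]:p("roof",onz(t,*T(*q),151))
p("knob",onz(t,*T(157,142),69));p("knob tri",tri((t,*T(157,142)),(s,*S(145,262))))
for n,q,z in[("oil",(97,336),67),("eth",(400,153),68),("obj",(377,82),58),("blackthing",(415,82),30)]:p(n,onz(t,*T(*q),z))
p("instr",onz(t,240,300,200))
E
```

```text
handle top [ 462.7 -414.3  251.2]
decoy top [ 251.1 -422.1  282.9]
fork [ 515.4 -395.5  176. ]
fork [ 504.3 -453.7  176. ]
fork [ 432.4 -437.8  176. ]
fork [ 444.9 -378.7  176. ]
base [ 528.1 -386.7   10. ]
base [ 440.6 -368.4   10. ]
base [ 425.1 -447.4   10. ]
roof [ 633.8 -146.8  151. ]
roof [ 681. -273.  151.]
roof [ 613.3 -298.1  151. ]
roof [ 561.3 -171.8  151. ]
knob [ 598.6 -227.9   69. ]
knob tri [ 601.  -225.6   69. ]
oil [ 432.7 -174.2   67. ]
eth [ 583.7 -436.6   68. ]
obj [ 650.  -420.4   58. ]
blackthing [ 657.1 -457.3   30. ]
instr [ 257.5 -114.3  200. ]
```

```bash
python3 -c "
from h import *
rel((440,-408,560),rot(-11.3))"
```

```text
turn [-1.00e-03 -0.00e+00 -1.15e+00] deg 65.9 shift cm [ 33.85 -12.96 -15.57] len 39.4
```

```bash
python3 -m pendant '[[0,0,0,0,0,-4,0],[0,0,0,0,0,-8,0],[0,0,0,0,0,-12,0],[0,0,-0.14,3,-1,-15.6,0],[0,0,-0.28,7,-3,-15.6,0],[0,0,-0.42,11.5,-4.5,-15.6,0],[0,0,-0.56,16,-6,-15.6,0],[0,0,-0.7,20.5,-8,-15.6,0],[0,0,-0.84,25,-9.6,-15.6,0],[0,0,-0.98,29.5,-11.3,-15.6,0]]'
python3 -c "
from h import *
rel((440,-408,560),rot(-11.3))"
```

```text
clock: 1.2
tool_pos: [402.5, -432.5, 560.8]
ee_rot: [[0.354, 0.935, -0.0], [0.935, -0.354, -0.0], [-0.0, 0.0, -1.0]]
wrist_force: [1.1, -0.5, -0.5]
width: 91.8
gripper_force: 0.0
turn [ 0.     0.    -0.164] deg 9.4 shift cm [3.61 2.64 0.08] len 4.5
```

```bash
python3 -m pendant '[[0,0,-0.12,2.5,-1,0,0],[0,0,-0.2,4.5,-1.8,0,0],[0,0,-0.2,4.5,-1.8,0,0]]'
python3 -c "
from h import *
rel((440,-408,560),rot(-11.3));s=get_state();print(s['tool_pos'],s['joint_pos'])
c=capture('wrist');cv2.imwrite('pics/w1.png',c['img'][...,::-1]);print(c['world_to_cam'],[c[k] for k in('fx','cx','cy')])"
```

```text
clock: 1.5
tool_pos: [401.6, -382.2, 561.1]
ee_rot: [[0.159, 0.987, 0.0], [0.987, -0.159, 0.001], [0.001, 0.0, -1.0]]
wrist_force: [-0.5, -0.8, 0.2]
width: 92.1
gripper_force: 0.0
turn [ 0.    -0.001  0.037] deg 2.1 shift cm [-1.94  4.2   0.11] len 4.6
[ 401.60498796 -382.1849512   561.12184982] [ 0.9084429   0.25576498 -0.32061141  1.46094651  0.07959959  1.43783891
  0.42688895]
[[ 9.87255260e-01 -1.59143563e-01  6.14472764e-04 -4.57772133e+02]
 [ 1.51901143e-01  9.41160873e-01 -3.01897755e-01  3.84147126e+02]
 [ 4.74667668e-02  2.98143486e-01  9.53340111e-01 -4.45284425e+02]
 [ 0.00000000e+00  0.00000000e+00  0.00000000e+00  1.00000000e+00]] [276.34662519174725, 317.5839357114424, 205.12902515351746]
```

View pics/w1.png

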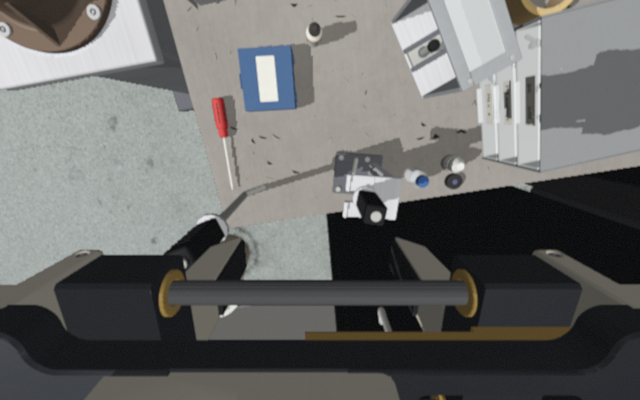

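The wrist view shows the hung hook's cap at (376,216), the fork plate around it, the hood at (455,45) with the pin knob at (434,46), and the decoy handle at (195,240). I'll enlarge the hood and stand area.

```bash
python3 -c "
import cv2
a=cv2.imread('pics/w1.png')[0:230,330:530]
cv2.imwrite('pics/c3.png',cv2.resize(a,(520,598),interpolation=cv2.INTER_CUBIC))"
```

```text
(no output)
```

View pics/c3.png

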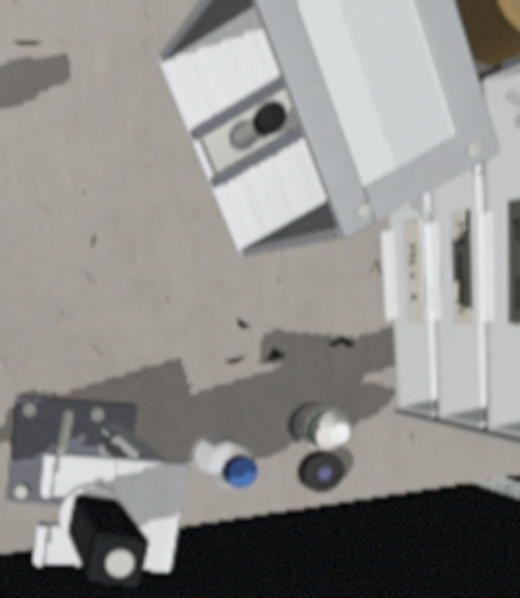

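```bash
python3 - <<'E'
from h import *
t=capture("top");w=capture("wrist")
T=lambda x,y:(240+(x+.5)/3-.5,115+(y+.5)/3-.5); S=lambda x,y:(330+(x+.5)/2.6-.5,(y+.5)/2.6-.5)
p=lambda n,v:print(n,np.round(v,1))
p("handle top",onz(w,*S(119,564),252));p("tri",tri((t,*T(403,258)),(w,*S(119,564))))
p("knob",onz(w,*S(269,118),69))
p("pin base?",onz(w,*S(243,134),19))
a=onz(w,*S(161,62),4);b=onz(w,*S(241,254),4);p("floor corners",a);p("",b);d=a-b;p("len",np.hypot(*d[:2]));yaw=np.degrees(np.arctan2(-d[0],d[1]));p("yaw",yaw)
x=np.array([d[1],-d[0]])/np.hypot(*d[:2]);m=(a+b)[:2]/2;p("lip mid",m);p("pin shot",m+26*x)
p("roof R",onz(w,*S(345,236),151))
a=onz(t,*T(98,198),4);b=onz(t,*T(238,146),4);p("top floor corners",a);p("",b)
# stand
for q in[(44,455),(35,565),(185,463),(172,573)]:p("fork",onz(w,*S(*q),176))
for q in[(16,394),(8,499)]:p("base",onz(w,*S(*q),10))
for n,q,z in[("eth",(240,471),68),("obj",(333,428),58),("black",(322,470),30)]:p(n,onz(w,*S(*q),z))
E
```

```text
handle top [ 460.1 -419.4  252. ]
tri [ 458.4 -411.5  272. ]
knob [ 603.9 -231.7   69. ]
pin base? [ 607.  -230.4   19. ]
floor corners [ 562.4 -177.6    4. ]
 [ 607.3 -303.     4. ]
len 133.2
yaw 19.7
lip mid [ 584.8 -240.3]
pin shot [ 609.3 -231.5]
roof R [ 606.3 -303.7  151. ]
top floor corners [ 564.2 -170.7    4. ]
 [ 608.8 -297.7    4. ]
fork [ 440.3 -383.7  176. ]
fork [ 427.4 -442.5  176. ]
fork [ 511.5 -400.   176. ]
fork [ 499.9 -459.5  176. ]
base [ 438.2 -371.4   10. ]
base [ 420.5 -448.7   10. ]
eth [ 576.3 -439.8   68. ]
obj [ 643.1 -423.4   58. ]
black [ 648.  -459.8   30. ]
```

```bash
python3 - <<'E'
from h import *
t=capture("top");w=dict(fx=276.34662519174725,fy=276.34662519174725,cx=317.5839357114424,cy=205.12902515351746)
w["world_to_cam"]=np.array([[ 9.87255260e-01,-1.59143563e-01,6.14472764e-04,-4.57772133e+02],[ 1.51901143e-01,9.41160873e-01,-3.01897755e-01,3.84147126e+02],[ 4.74667668e-02,2.98143486e-01,9.53340111e-01,-4.45284425e+02],[0,0,0,1]])
w2=capture("wrist");print(w2["world_to_cam"][:3,3],get_state()["tool_pos"],get_state()["joint_pos"])
T=lambda x,y:(240+(x+.5)/3-.5,115+(y+.5)/3-.5); S=lambda x,y:(330+(x+.5)/2.6-.5,(y+.5)/2.6-.5)
p=lambda n,v:print(n,np.round(v,1))
p("handle top",onz(w,*S(119,564),252));p("tri",tri((t,*T(403,258)),(w,*S(119,564))))
p("knob",onz(w,*S(269,118),69))
a=onz(w,*S(161,62),4);b=onz(w,*S(241,254),4);p("floor corners",a);p("",b);d=a-b
x=np.array([d[1],-d[0]])/np.hypot(*d[:2]);m=(a+b)[:2]/2;p("lip mid",m);p("pin shot",m+26*x)
p("roof R",onz(w,*S(345,236),151))
for q in[(44,455),(35,565),(185,463),(172,573)]:p("fork",onz(w,*S(*q),176))
for q in[(16,394),(8,499)]:p("base",onz(w,*S(*q),10))
cv2.imwrite("pics/w2.png",w2["img"][...,::-1])
E
```

```text
[-459.64691161  384.60243087 -444.47949578] [ 400.1786494  -386.4236238   560.50849462] [ 0.91099241  0.25883536 -0.31563642  1.45805557  0.0806349   1.43762381
  0.42481792]
handle top [ 461.7 -415.4  252. ]
tri [ 461.5 -413.2  257.7]
knob [ 604.4 -226.2   69. ]
floor corners [ 562.4 -172.2    4. ]
 [ 608.3 -297.4    4. ]
lip mid [ 585.3 -234.8]
pin shot [ 609.8 -225.9]
roof R [ 607.3 -298.4  151. ]
fork [ 441.7 -379.7  176. ]
fork [ 429.2 -438.7  176. ]
fork [ 513.1 -395.5  176. ]
fork [ 501.9 -455.1  176. ]
base [ 439.6 -367.2   10. ]
base [ 422.5 -444.7   10. ]
```

```bash
python3 -c "
from h import *
rel((462,-414.5,560),rot(-11.5));rel((462,-414.5,377),rot(-11.5))"
```

```text
turn [-0.     0.     0.031] deg 1.8 shift cm [-1.72  6.57  0.05] len 6.8
turn [-0.     0.     0.031] deg 1.8 shift cm [-1.72  6.57 18.35] len 19.6
```

```bash
python3 -m pendant '[[0,0,0.03,-0.9,3.3,0,0],[0,0,0.031,-1.72,6.57,0.5,0],[0,0,0.031,-1.72,6.57,3,0],[0,0,0.031,-1.72,6.57,6,0],[0,0,0.031,-1.72,6.57,9,0],[0,0,0.031,-1.72,6.57,9.5,0],[0,0,0.031,-1.72,6.57,9.5,0],[0,0,0.031,-1.72,6.57,9.5,0],[0,0,0.031,-1.72,6.57,9.5,0]]'
python3 -c "
from h import *
rel((462,-414.5,377),rot(-11.5))
c=capture('wrist');cv2.imwrite('pics/w3.png',c['img'][...,::-1])
print(proj(c,(462,-414.5,252)),proj(c,(462,-414.5,182)))"
```

```text
clock: 2.65
tool_pos: [462.8, -413.5, 467.5]
ee_rot: [[0.197, 0.98, 0.002], [0.98, -0.197, -0.002], [-0.001, 0.003, -1.0]]
wrist_force: [-0.6, -0.1, 0.3]
width: 91.6
gripper_force: 0.0
turn [0.003 0.001 0.002] deg 0.2 shift cm [-0.1  -0.09  9.05] len 9.1
(np.float64(315.8031868534282), np.float64(230.68957254110032)) (np.float64(316.0357452144226), np.float64(203.37158771219768))
```

```bash
python3 -c "
import cv2
a=cv2.imread('pics/w3.png')[150:310,210:420]
cv2.imwrite('pics/c4.png',cv2.resize(a,None,fx=3.5,fy=3.5,interpolation=cv2.INTER_CUBIC))"
```

```text
(no output)
```

View pics/c4.png

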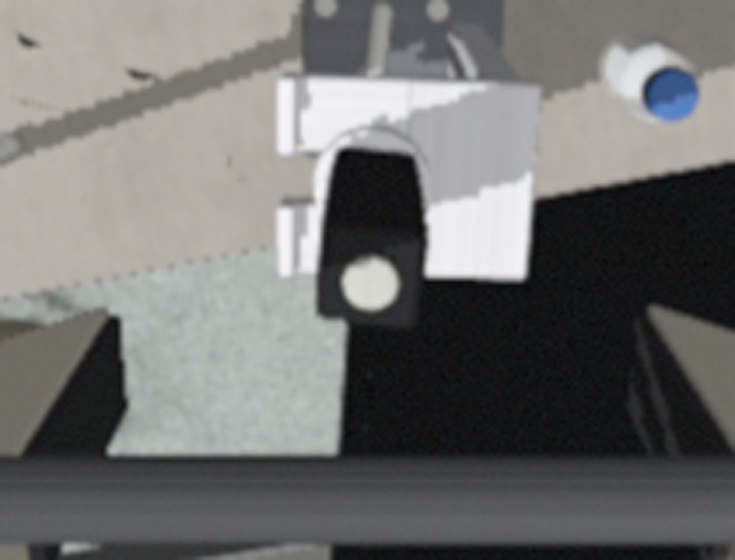

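The crop shows the handle cap at full-image pixel (315.8,230.9), against a prediction of (315.8,230.7), so it is centred between the fingers. Next I descend and close.

```bash
python3 -m pendant '[[0,0,0,-0.1,-0.1,3,0],[0,0,0,-0.1,-0.1,6,0],[0,0,0,-0.1,-0.1,8,0],[0,0,0,-0.1,-0.1,9,0],[0,0,0,-0.1,-0.1,9,0],[0,0,0,-0.1,-0.1,9,0],[0,0,0,-0.1,-0.1,9,255],[0,0,0,-0.1,-0.1,9,255],[0,0,0,-0.1,-0.1,9,255],[0,0,0,-0.1,-0.1,9,255]]'; python3 -m pendant '[[0,0,0,0,0,0,255],[0,0,0,0,0,0,255],[0,0,0,0,0,0,255],[0,0,0,0,0,0,255]]'
```

```text
clock: 3.7
tool_pos: [461.4, -414.0, 376.1]
ee_rot: [[0.197, 0.98, 0.0], [0.98, -0.197, -0.0], [-0.0, 0.0, -1.0]]
wrist_force: [-1.3, 0.1, 0.3]
width: 64.7
gripper_force: 0.0
clock: 4.1
tool_pos: [461.3, -414.0, 375.7]
ee_rot: [[0.197, 0.98, -0.0], [0.98, -0.197, -0.0], [-0.0, -0.0, -1.0]]
wrist_force: [0.6, 0.9, -0.4]
width: 32.5
gripper_force: 0.0
```

```bash
python3 -m pendant '[[0,0,0,0,0,0,255],[0,0,0,0,0,0,255],[0,0,0,0,0,0,255],[0,0,0,0,0,0,255],[0,0,0,0,0,0,255]]'; python3 -m pendant '[[0,0,0,0,0,-0.3,255],[0,0,0,0,0,-0.8,255],[0,0,0,0,0,-1.5,255],[0,0,0,0,0,-1.5,255],[0,0,0,0,0,-1.5,255]]'
```

```text
clock: 4.6
tool_pos: [461.4, -414.0, 375.7]
ee_rot: [[0.197, 0.98, -0.0], [0.98, -0.197, 0.0], [0.0, -0.0, -1.0]]
wrist_force: [0.0, -0.3, 0.5]
width: 25.0
gripper_force: 28.1
clock: 5.1
tool_pos: [461.4, -414.1, 391.1]
ee_rot: [[0.197, 0.98, 0.001], [0.98, -0.197, -0.001], [-0.0, 0.001, -1.0]]
wrist_force: [-0.4, -0.0, -2.5]
width: 25.0
gripper_force: 28.1
```

```bash
cat >> h.py <<'E'
LIP=np.array([586,-234.5]);HY=20.
def foot(x,y,z,tilt=38,yaw=HY):  # hook foot middle in hood frame rel. to lip (x,y) and height z -> TCP row
    a=np.radians(HY);p=LIP+x*np.array([np.cos(a),np.sin(a)])+y*np.array([-np.sin(a),np.cos(a)])
    M=rot(yaw,tilt);P=np.append(p,z)-339.3*M[:,2]-16*M[:,0]
    print("tcp",np.round(P,1),end=" ");rel(P,M)
def where(c=None):
    s=get_state();T=np.array(s["ee_rot"]);F=np.array(s["tool_pos"])+339.3*T[:,2]+16*T[:,0]
    a=np.radians(HY);d=F[:2]-LIP
    print("foot x,y,z",np.round([d@[np.cos(a),np.sin(a)],d@[-np.sin(a),np.cos(a)],F[2]],1),"F",np.round(s["wrist_force"],1),"t",s["clock"]);return F
E
python3 -m pendant '[[0,0,0,0,-1.5,0,255],[0,0,0,0,-3.5,0,255],[0,0,0,0,-5.5,0,255],[0,0,0,0,-6.3,0,255],[0,0,0,0,-6.3,0,255],[0,0,0,0,-6.3,-3,255],[0,0,0,0,-6.3,-7,255],[0,0,0,0,-6.3,-11,255],[0,0,0,0,-6.3,-13,255],[0,0,0,0,-6.3,-13,255]]'
python3 -c "
from h import *
foot(-75,-31,110);foot(-75,-31,38)"
```

```text
clock: 6.1
tool_pos: [401.1, -401.7, 524.3]
ee_rot: [[0.196, 0.981, 0.005], [0.981, -0.196, -0.004], [-0.003, 0.006, -1.0]]
wrist_force: [0.4, -0.5, -1.9]
width: 25.2
gripper_force: 28.1
tcp [ 335.3 -375.8  377.4] turn [-0.641  0.185 -0.524] deg 48.6 shift cm [ 1.29 -7.05 14.64] len 16.3
tcp [ 335.3 -375.8  305.4] turn [-0.641  0.185 -0.524] deg 48.6 shift cm [ 1.31 -7.09 21.84] len 23.0
```

```bash
python3 -c "
from h import *
foot(-25,-31,110)"
```

```text
tcp [ 382.3 -358.7  377.4] turn [-0.641  0.185 -0.524] deg 48.6 shift cm [ 3.89 -2.78 14.66] len 15.4
```

```bash
python3 -m pendant '[[-0.08,0.023,-0.065,0.5,-0.35,1.8,255],[-0.16,0.046,-0.13,1,-0.7,3.6,255],[-0.24,0.069,-0.195,1.5,-1.05,5.4,255],[-0.32,0.092,-0.26,2,-1.4,7.2,255],[-0.4,0.115,-0.325,2.5,-1.75,9,255],[-0.48,0.139,-0.39,3,-2.1,10.8,255],[-0.56,0.162,-0.455,3.4,-2.4,12.6,255],[-0.641,0.185,-0.524,3.89,-2.78,14.66,255],[-0.641,0.185,-0.524,3.89,-2.78,14.66,255],[-0.641,0.185,-0.524,3.89,-2.78,14.66,255]]'
python3 -m pendant '[[0,0,0,0,0,0,255],[0,0,0,0,0,0,255],[0,0,0,0,0,0,255]]'
python3 - <<'E'
from h import *
F=where();print(get_state()["joint_pos"]);foot(-25,-31,110);foot(-25,-31,38)
for n in("scene","top"):
    c=capture(n);T=np.array(get_state()["ee_rot"]);cv2.imwrite(f"pics/{n}5.png",c["img"][...,::-1])
    print(n,[np.round(proj(c,F+k*T[:,0]-m*T[:,2]),1) for k,m in((20.5,0),(-16,0),(-16,180))])
a=cv2.imread("pics/scene5.png")[140:300,190:350];b=cv2.imread("pics/top5.png")[90:250,240:400]
cv2.imwrite("pics/c5.png",cv2.resize(np.hstack([a,b]),None,fx=2.5,fy=2.5,interpolation=cv2.INTER_CUBIC))
E
```

```text
clock: 7.1
tool_pos: [379.8, -358.5, 373.6]
ee_rot: [[-0.338, 0.747, 0.573], [0.941, 0.262, 0.213], [0.009, 0.611, -0.791]]
wrist_force: [0.9, -0.5, -0.1]
width: 23.7
gripper_force: 30.0
clock: 7.4
tool_pos: [380.7, -357.8, 375.1]
ee_rot: [[-0.341, 0.744, 0.574], [0.94, 0.268, 0.212], [0.004, 0.612, -0.791]]
wrist_force: [-0.3, -0.1, -1.4]
width: 23.3
gripper_force: 30.0
foot x,y,z [-27.4 -28.8 106.8] F [-0.3 -0.1 -1.4] t 7.4
[ 1.40341736  0.36628635 -0.68271912  1.96016613 -0.59484931  0.68529381
  1.56243743]
tcp [ 382.3 -358.7  377.4] turn [-0.005 -0.003 -0.003] deg 0.3 shift cm [-0.13  0.23 -0.11] len 0.3
tcp [ 382.3 -358.7  305.4] turn [-0.005 -0.003 -0.003] deg 0.3 shift cm [-0.16 -4.17  5.58] len 7.0
scene [array([271.3, 209.5]), array([278.7, 199.1]), array([320.8, 169. ])]
top [array([300.9, 172. ]), array([314.6, 166.8]), array([332.6, 197.9])]
```

View pics/c5.png

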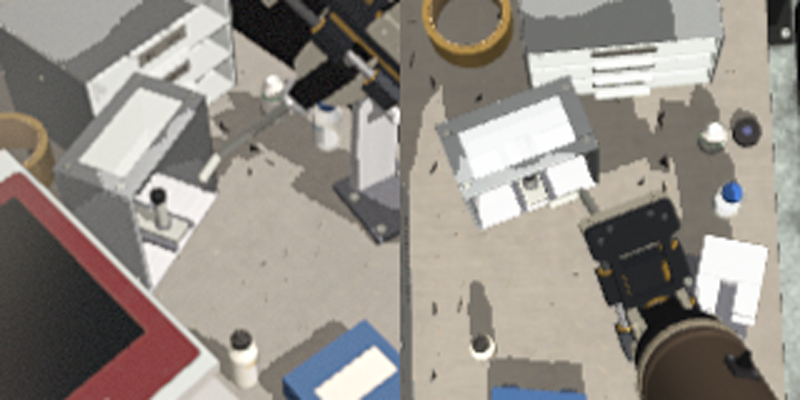

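The crops show the hook held tilted: its bend is at crop (583,192) in the top view, predicted (586,192), and the foot tip is at (205,176) in the scene view, predicted (203,174). The hook pose agrees with the model, so I lower it and slide in.

```bash
python3 -m pendant '[[0,0,0,-0.1,-1.2,1.6,255],[0,0,0,-0.16,-2.4,3.2,255],[0,0,0,-0.16,-3.6,4.8,255],[0,0,0,-0.16,-4.17,5.58,255],[0,0,0,-0.16,-4.17,5.58,255],[0,0,0,-0.16,-4.17,5.58,255],[0,0,0,-0.16,-4.17,5.58,255]]'
python3 -c "
from h import *
where();foot(-25,-31,38);foot(43,-31,38);foot(43,-8,38)"
```

```text
clock: 8.2
tool_pos: [381.9, -359.0, 305.5]
ee_rot: [[-0.341, 0.744, 0.575], [0.94, 0.267, 0.212], [0.004, 0.613, -0.79]]
wrist_force: [-0.6, -0.5, -1.7]
width: 23.6
gripper_force: 30.0
foot x,y,z [-26.4 -30.4  37.4] F [-0.6 -0.5 -1.7] t 8.2
tcp [ 382.3 -358.7  305.4] turn [-0.004 -0.002 -0.003] deg 0.3 shift cm [0.02 0.03 0.03] len 0.0
tcp [ 446.2 -335.4  305.4] turn [-0.004 -0.002 -0.003] deg 0.3 shift cm [0.02 5.4  4.2 ] len 6.8
tcp [ 438.3 -313.8  305.4] turn [-0.004 -0.002 -0.003] deg 0.3 shift cm [2.32 5.39 4.21] len 7.2
```

```bash
python3 -m pendant '[[0,0,0,-0.1,0.9,0.7,255],[0,0,0,-0.1,1.8,1.4,255],[0,0,0,-0.1,2.7,2.1,255],[0,0,0,-0.1,3.6,2.8,255],[0,0,0,-0.1,4.5,3.5,255],[0,0,0,-0.1,5.2,4.05,255],[0,0,0,-0.1,5.5,4.25,255],[0,0,0,-0.1,5.5,4.25,255],[0,0,0,-0.1,5.5,4.25,255]]'
python3 -c "
from h import *
where();foot(43,-8,38)
c=capture('scene');cv2.imwrite('pics/s6.png',c['img'][...,::-1]);d=capture('top');cv2.imwrite('pics/t6.png',d['img'][...,::-1])
a=c['img'][180:270,220:300,::-1];b=d['img'][120:210,250:330,::-1]
cv2.imwrite('pics/c6.png',cv2.resize(np.hstack([a,b]),None,fx=5,fy=5,interpolation=cv2.INTER_CUBIC))"
```

```text
clock: 9.1
tool_pos: [447.0, -336.2, 304.4]
ee_rot: [[-0.341, 0.745, 0.574], [0.94, 0.266, 0.213], [0.005, 0.612, -0.791]]
wrist_force: [1.3, 0.5, -1.6]
width: 23.9
gripper_force: 30.0
foot x,y,z [ 42.3 -30.8  36.2] F [ 1.3  0.5 -1.6] t 9.1
tcp [ 438.3 -313.8  305.4] turn [-0.004 -0.003 -0.005] deg 0.4 shift cm [ 2.4   0.01 -0.1 ] len 2.4
```

View pics/c6.png

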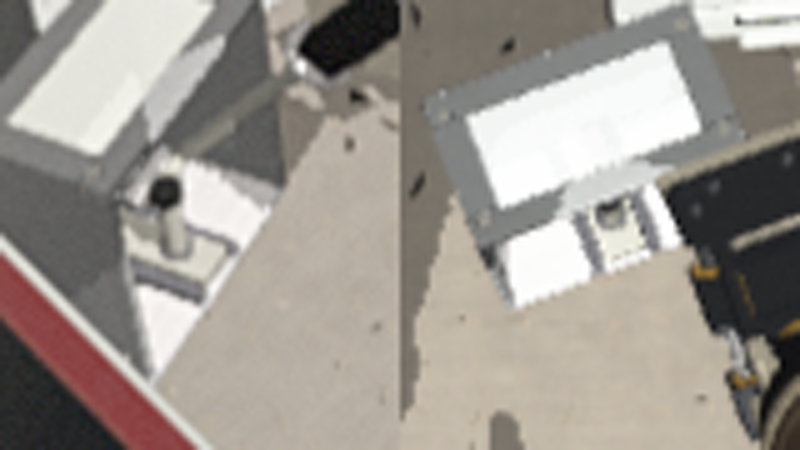

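The scene half of the crop shows the rod slanting in under the roof and reaching behind the pin, whose knob is at (165,192). The bolt has not moved. I slide the foot sideways behind the pin.

```bash
python3 -m pendant '[[0,0,0,0.5,0,-0.1,255],[0,0,0,1,0,-0.1,255],[0,0,0,1.5,0,-0.1,255],[0,0,0,2,0,-0.1,255],[0,0,0,2.45,0,-0.1,255],[0,0,0,2.45,0,-0.1,255],[0,0,0,2.45,0,-0.1,255]]'
python3 -c "
from h import *
where()"
python3 -m pendant '[[0,0,0,0,-0.3,-0.24,255],[0,0,0,0,-0.6,-0.47,255],[0,0,0,0,-0.9,-0.7,255],[0,0,0,0,-1.2,-0.94,255],[0,0,0,0,-1.2,-0.94,255]]'
python3 -c "
from h import *
where()"
```

```text
clock: 9.9
tool_pos: [438.3, -313.2, 305.6]
ee_rot: [[-0.341, 0.744, 0.574], [0.94, 0.266, 0.213], [0.005, 0.612, -0.79]]
wrist_force: [-0.2, 0.1, -1.5]
width: 23.8
gripper_force: 30.0
foot x,y,z [42.1 -6.3 37.4] F [-0.2  0.1 -1.5] t 9.9
clock: 10.4
tool_pos: [423.6, -318.7, 305.6]
ee_rot: [[-0.34, 0.745, 0.574], [0.94, 0.266, 0.213], [0.006, 0.612, -0.79]]
wrist_force: [-0.9, 0.2, -1.7]
width: 23.7
gripper_force: 30.0
foot x,y,z [26.4 -6.4 37.5] F [-0.9  0.2 -1.7] t 10.4
```

```bash
cat >> h.py <<'E'
def knob():
    c=capture("scene");g=cv2.cvtColor(c["img"],cv2.COLOR_RGB2GRAY)
    a=np.radians(HY);u,v=proj(c,np.append(LIP+20*np.array([np.cos(a),np.sin(a)]),65));u2,v2=proj(c,np.append(LIP-22*np.array([np.cos(a),np.sin(a)]),65))
    m=np.zeros_like(g);cv2.line(m,(int(u),int(v)),(int(u2),int(v2)),255,13);m=((g<40)&(m>0)).astype(np.uint8)
    n,l,s,ce=cv2.connectedComponentsWithStats(m);k=1+np.argmax(s[1:,4]);q=onz(c,*ce[k],64)[:2]-LIP
    print("knob px",ce[k],"area",s[k,4],"hood x,y",np.round([q@[np.cos(a),np.sin(a)],q@[-np.sin(a),np.cos(a)]],1))
E
python3 - <<'E'
from h import *
import h
knob();where()
i=cv2.imread("pics/scene0.png")[...,::-1];c=dict(capture("scene"));c["img"]=i
h.capture=lambda n:c
knob()
E
```

```text
knob px [254.83333333 220.16666667] area 6 hood x,y [13.9  7.6]
foot x,y,z [26.6 -6.4 37.5] F [-0.1  0.6 -2. ] t 10.45
knob px [252.         218.85714286] area 7 hood x,y [22.3  6.9]
```

```bash
sed -i 's/g<40/g<70/' h.py; python3 -m pendant '[[0,0,0,0,-0.3,-0.24,255],[0,0,0,0,-0.6,-0.47,255],[0,0,0,0,-0.9,-0.7,255],[0,0,0,0,-1.2,-0.94,255]]'
python3 - <<'E'
from h import *
import h
where();knob()
i=cv2.imread("pics/scene0.png")[...,::-1];c=dict(capture("scene"));c["img"]=i
h.capture=lambda n:c
knob()
E
```

```text
clock: 10.9
tool_pos: [409.4, -323.6, 305.7]
ee_rot: [[-0.341, 0.744, 0.574], [0.94, 0.266, 0.213], [0.005, 0.613, -0.79]]
wrist_force: [3.3, 0.4, -1.8]
width: 24.1
gripper_force: 30.0
foot x,y,z [11.5 -6.2 37.6] F [ 3.3  0.4 -1.8] t 10.9
knob px [259.5 220.4] area 30 hood x,y [3.2 3.6]
knob px [252.8  218.24] area 25 hood x,y [21.5  4.4]
```

```bash
python3 -m pendant '[[0,0,0,0,-0.25,-0.2,255],[0,0,0,0,-0.5,-0.39,255],[0,0,0,0,-0.75,-0.59,255],[0,0,0,0,-1.0,-0.78,255],[0,0,0,0,-1.0,-0.78,255]]'
python3 -c "
from h import *
where();knob()"
python3 -m pendant '[[0,0,0,0,-0.1,-0.08,255],[0,0,0,0,-0.2,-0.16,255],[0,0,0,0,-0.2,-0.16,255]]'
python3 -c "
from h import *
where();knob()"
```

```text
clock: 11.5
tool_pos: [397.3, -328.1, 305.7]
ee_rot: [[-0.34, 0.745, 0.574], [0.94, 0.266, 0.212], [0.005, 0.612, -0.791]]
wrist_force: [0.5, 0.5, -1.3]
width: 23.7
gripper_force: 30.0
foot x,y,z [-1.5 -6.4 37.5] F [ 0.5  0.5 -1.3] t 11.5
knob px [264.44827586 222.31034483] area 29 hood x,y [-10.8   3.8]
clock: 11.85
tool_pos: [395.2, -328.8, 305.7]
ee_rot: [[-0.341, 0.744, 0.574], [0.94, 0.266, 0.213], [0.005, 0.612, -0.791]]
wrist_force: [1.5, 0.4, -1.7]
width: 23.8
gripper_force: 30.0
foot x,y,z [-3.7 -6.2 37.5] F [ 1.5  0.4 -1.7] t 11.85
knob px [265.27586207 222.4137931 ] area 29 hood x,y [-12.7   3.2]
```

Steps of about 2 mm now, watching the force.

```bash
for i in 1 ; do python3 -m pendant '[[0,0,0,0,-0.08,-0.06,255],[0,0,0,0,-0.16,-0.12,255],[0,0,0,0,-0.16,-0.12,255]]' | grep wrist; python3 -m pendant '[[0,0,0,0,-0.08,-0.06,255],[0,0,0,0,-0.16,-0.12,255],[0,0,0,0,-0.16,-0.12,255]]' | grep wrist; done; python3 -c "
from h import *
where();knob()"
```

```text
wrist_force: [1.6, 0.9, -2.7]
wrist_force: [2.1, 0.1, -2.6]
foot x,y,z [-7.7 -6.2 37.5] F [ 2.1  0.1 -2.6] t 12.5
knob px [266.67857143 223.10714286] area 28 hood x,y [-16.9   3.7]
```

```bash
python3 -m pendant '[[0,0,0,0,-0.08,-0.06,255],[0,0,0,0,-0.16,-0.12,255],[0,0,0,0,-0.16,-0.12,255]]' | grep wrist;  python3 -c "
from h import *
where();knob()"
```

```text
wrist_force: [2.6, 0.9, -2.7]
foot x,y,z [-9.7 -6.2 37.5] F [ 2.6  0.9 -2.7] t 12.85
knob px [267.53333333 223.36666667] area 30 hood x,y [-19.2   3.6]
```

```bash
python3 -m pendant '[[0,0,0,0,-0.08,-0.06,255],[0,0,0,0,-0.16,-0.12,255],[0,0,0,0,-0.16,-0.12,255]]' | grep wrist;  python3 -c "
from h import *
where();knob()"
```

```text
wrist_force: [1.6, 0.7, -1.4]
foot x,y,z [-11.7  -6.2  37.5] F [ 1.6  0.7 -1.4] t 13.2
knob px [268.4516129  223.58064516] area 31 hood x,y [-21.5   3.2]
```

```bash
python3 -m pendant '[[0,0,0,0,-0.08,-0.06,255],[0,0,0,0,-0.08,-0.06,255],[0,0,0,0,-0.08,-0.06,255]]' | grep wrist;  python3 -c "
from h import *
where();knob()"
```

```text
wrist_force: [4.7, 1.4, -4.0]
foot x,y,z [-12.3  -6.1  37.6] F [ 4.7  1.4 -4. ] t 13.55
knob px [268.4516129  223.58064516] area 31 hood x,y [-21.5   3.2]
```

```bash
python3 -m pendant '[[0,0,0,0,-0.08,-0.06,255],[0,0,0,0,-0.08,-0.06,255],[0,0,0,0,-0.08,-0.06,255]]' | grep wrist;  python3 -c "
from h import *
where();knob()"
```

```text
wrist_force: [8.3, 1.7, -7.6]
foot x,y,z [-12.8  -5.5  37.6] F [ 8.3  1.7 -7.6] t 13.9
knob px [268.40625 223.6875 ] area 32 hood x,y [-21.6   3.6]
```

The force has risen to about 11 N with the knob staying still, so the bolt is on its stop. I unhook and come out.

```bash
python3 -m pendant '[[0,0,0,0,0.4,0.3,255],[0,0,0,0,0.7,0.55,255],[0,0,0,-0.7,0.7,0.55,255],[0,0,0,-1.5,0.7,0.55,255],[0,0,0,-2.3,0.7,0.55,255],[0,0,0,-3,0.7,0.55,255],[0,0,0,-3,0.7,0.55,255],[0,0,0,-3,-0.1,-0.1,255],[0,0,0,-3,-0.9,-0.75,255],[0,0,0,-3,-0.9,-0.75,255]]'
python3 -c "
from h import *
where();knob();foot(-28,-36,115)"
```

```text
clock: 14.95
tool_pos: [383.2, -365.2, 305.4]
ee_rot: [[-0.339, 0.746, 0.574], [0.941, 0.265, 0.212], [0.006, 0.611, -0.791]]
wrist_force: [0.8, 0.0, -1.4]
width: 23.7
gripper_force: 30.0
foot x,y,z [-27.7 -36.6  37. ] F [ 0.8  0.  -1.4] t 14.95
knob px [268.2962963  223.77777778] area 27 hood x,y [-21.5   3.9]
tcp [ 381.2 -364.4  382.4] turn [-0.005 -0.003 -0.006] deg 0.5 shift cm [ 0.19  4.5  -6.21] len 7.7
```

```bash
python3 -m pendant '[[0,0,0,0,1.8,-2.4,255],[0,0,0,0,3.6,-4.8,255],[0,0,0,0,4.8,-6.4,255],[0,0,0,0,4.8,-6.4,255],[0,0,0,0,4.8,-6.4,255]]'
python3 -c "
from h import *
where();rel((401,-401.5,524),rot(-11.5))"
```

```text
clock: 15.5
tool_pos: [384.0, -365.0, 385.7]
ee_rot: [[-0.341, 0.744, 0.574], [0.94, 0.267, 0.212], [0.005, 0.612, -0.791]]
wrist_force: [0.1, 0.5, -2.0]
width: 24.0
gripper_force: 30.0
foot x,y,z [-26.7 -36.5 117.5] F [ 0.1  0.5 -2. ] t 15.5
turn [ 0.641 -0.185  0.527] deg 48.7 shift cm [ -3.95   8.76 -10.73] len 14.4
```

```bash
python3 -m pendant '[[0,0,0,0,2.4,-3.2,255],[0,0,0,0,4.8,-6.4,255],[0,0,0,0,7.2,-9.6,255],[0,0,0,0,9.6,-12.8,255],[0,0,0,0,10.8,-14.2,255],[0,0,0,0,10.8,-14.2,255],[0,0,0,0,10.8,-14.2,255]]'
python3 -c "
from h import *
where();rel((401,-401.5,565),rot(-11.5))"
```

```text
clock: 16.2
tool_pos: [382.7, -366.7, 562.3]
ee_rot: [[-0.341, 0.745, 0.573], [0.94, 0.265, 0.214], [0.008, 0.612, -0.791]]
wrist_force: [0.2, -0.5, -1.9]
width: 24.1
gripper_force: 30.0
foot x,y,z [-28.7 -36.8 294. ] F [ 0.2 -0.5 -1.9] t 16.2
turn [ 0.639 -0.188  0.526] deg 48.6 shift cm [-3.9   0.61  0.09] len 3.9
```

```bash
python3 -m pendant '[[0.08,-0.024,0.066,-0.5,0.1,0,255],[0.16,-0.047,0.132,-1,0.15,0,255],[0.24,-0.07,0.197,-1.5,0.2,0,255],[0.32,-0.094,0.263,-2,0.3,0,255],[0.4,-0.118,0.329,-2.4,0.4,0,255],[0.48,-0.14,0.395,-2.9,0.5,0,255],[0.56,-0.164,0.46,-3.4,0.6,0.1,255],[0.639,-0.188,0.526,-3.9,0.61,0.1,255],[0.639,-0.188,0.526,-3.9,0.61,0.1,255],[0.639,-0.188,0.526,-3.9,0.61,0.1,255]]'
python3 -m pendant '[[0,0,0,0,0,0,255],[0,0,0,0,0,0,255]]'
python3 - <<'E'
from h import *
rel((401,-401.5,393),rot(-11.5))
s=get_state();T=np.array(s["ee_rot"]);P=np.array(s["tool_pos"])
for n in("scene","top"):
    c=capture(n);cv2.imwrite(f"pics/{n}8.png",c["img"][...,::-1])
    print(n,[np.round(proj(c,P+k*T[:,0]+m*T[:,2]),1) for k,m in((36.5,339),(0,339),(0,200),(0,159))])
cv2.imwrite("pics/c8.png",cv2.resize(cv2.imread("pics/scene8.png")[100:250,280:480],None,fx=4,fy=4,interpolation=cv2.INTER_CUBIC))
E
```

```text
clock: 17.2
tool_pos: [401.8, -401.3, 564.8]
ee_rot: [[0.196, 0.981, 0.002], [0.981, -0.196, 0.001], [0.002, 0.002, -1.0]]
wrist_force: [-0.9, -0.5, -1.2]
width: 23.8
gripper_force: 30.0
clock: 17.4
tool_pos: [400.9, -401.5, 566.7]
ee_rot: [[0.199, 0.98, 0.003], [0.98, -0.199, -0.002], [-0.001, 0.003, -1.0]]
wrist_force: [0.4, 0.1, -1.1]
width: 23.8
gripper_force: 30.0
turn [0.003 0.001 0.   ] deg 0.2 shift cm [ 0.02 -0.04 17.37] len 17.4
scene [array([356.5, 181.2]), array([370.1, 174.4]), array([377.6, 120.7]), array([380.3, 101.8])]
top [array([352.4, 227.2]), array([368.7, 230. ]), array([375.7, 223. ]), array([378.1, 220.5])]
```

View pics/c8.png

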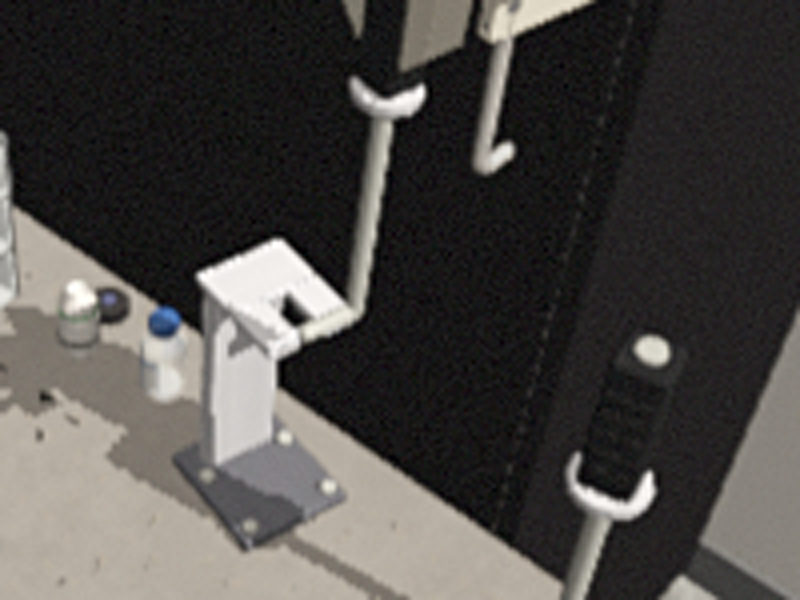

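The crop shows the hook upright with its collar at (388,97) and bend at (358,308). Both are within about 3 px of prediction, slightly low, and the bystanders stand unmoved. I descend in front of the stand, staying a little high.

```bash
python3 -m pendant '[[0,0,0,0,0,4,255],[0,0,0,0,0,8,255],[0,0,0,0,0,12,255],[0,0,0,0,0,15,255],[0,0,0,0,0,16.7,255],[0,0,0,0,0,16.8,255],[0,0,0,0,0,16.8,255],[0,0,0,0,0,16.8,255]]'
python3 -c "
from h import *
rel((462.7,-414.3,398),rot(-11.5))"
```

```text
clock: 18.3
tool_pos: [402.0, -402.1, 400.5]
ee_rot: [[0.2, 0.98, 0.004], [0.98, -0.2, -0.004], [-0.003, 0.005, -1.0]]
wrist_force: [0.6, 1.0, -2.4]
width: 24.0
gripper_force: 30.0
turn [ 0.005  0.003 -0.   ] deg 0.3 shift cm [0.01 6.19 0.28] len 6.2
```

```bash
python3 -m pendant '[[0,0,0,0,1.2,0,255],[0,0,0,0,2.4,0,255],[0,0,0,0,3.4,0,255],[0,0,0,0,3.4,0,255],[0,0,0,0,3.4,0,255]]' | egrep 'pos|wrist'
python3 -m pendant '[[0,0,0,0,0.9,0,255],[0,0,0,0,1.8,0,255],[0,0,0,0,2.75,0,255],[0,0,0,0,2.75,0,255],[0,0,0,0,2.75,0,255],[0,0,0,0,2.75,0,255]]' | egrep 'pos|wrist'
python3 -c "
from h import *
rel((462.7,-414.3,376),rot(-11.5))"
```

```text
tool_pos: [435.4, -408.4, 398.8]
wrist_force: [-0.0, 0.7, -1.4]
tool_pos: [461.7, -414.1, 398.9]
wrist_force: [0.8, -0.4, -1.7]
turn [ 0.002  0.002 -0.   ] deg 0.1 shift cm [0.   0.1  2.29] len 2.3
```

Now lower gently until the collar carries.

```bash
python3 -m pendant '[[0,0,0,0,0.1,0.4,255],[0,0,0,0,0.1,0.8,255],[0,0,0,0,0.1,1.2,255],[0,0,0,0,0.1,1.5,255],[0,0,0,0,0.1,1.5,255],[0,0,0,0,0.1,1.5,255]]' | egrep 'pos|wrist'
python3 -m pendant '[[0,0,0,0,0,0.2,255],[0,0,0,0,0,0.4,255],[0,0,0,0,0,0.4,255],[0,0,0,0,0,0.4,255]]' | egrep 'pos|wrist'
python3 -m pendant '[[0,0,0,0,0,0.1,255],[0,0,0,0,0,0.2,255],[0,0,0,0,0,0.2,255],[0,0,0,0,0,0.2,255]]' | egrep 'pos|wrist'
```

```text
tool_pos: [462.9, -414.3, 384.0]
wrist_force: [0.2, -0.1, -1.4]
tool_pos: [463.0, -414.4, 380.5]
wrist_force: [-0.8, 0.1, 3.1]
tool_pos: [463.0, -414.1, 380.3]
wrist_force: [-5.4, 3.2, 18.1]
```

Contact came at TCP z of about 380.5, so the hook had slid about 5 mm in the grip. I ease off and open.

```bash
python3 -m pendant '[[0,0,0,0,0,-0.15,255],[0,0,0,0,0,-0.15,255],[0,0,0,0,0,-0.15,200],[0,0,0,0,0,-0.15,150],[0,0,0,0,0,-0.15,100],[0,0,0,0,0,-0.15,50],[0,0,0,0,0,-0.15,0],[0,0,0,0,0,-0.15,0],[0,0,0,0,0,-0.15,0],[0,0,0,0,0,-0.15,0]]'
python3 -m pendant '[[0,0,0,0,0,0,0],[0,0,0,0,0,0,0],[0,0,0,0,0,0,0],[0,0,0,0,0,0,0],[0,0,0,0,0,0,0],[0,0,0,0,0,0,0]]'|egrep 'width|wrist|pos'
```

```text
clock: 21.8
tool_pos: [463.0, -414.3, 379.5]
ee_rot: [[0.2, 0.98, 0.002], [0.98, -0.2, -0.002], [-0.002, 0.002, -1.0]]
wrist_force: [-0.4, 0.1, 0.9]
width: 75.0
gripper_force: 0.0
tool_pos: [462.9, -414.3, 379.6]
wrist_force: [0.2, 0.0, -0.1]
width: 91.8
```

```bash
python3 -m pendant '[[0,0,0,0,0,-3,0],[0,0,0,0,0,-6,0],[0,0,0,0,0,-9,0],[0,0,0,0,0,-9,0],[0,0,0,0,0,-9,0],[0,0,0,0,0,-9,0],[0,0,0,0,0,-9,0]]'|egrep 'width|wrist|pos'
python3 - <<'E'
from h import *
c=capture("wrist");cv2.imwrite("pics/w9.png",c["img"][...,::-1])
g=cv2.cvtColor(c["img"],cv2.COLOR_RGB2GRAY);print(proj(c,(463,-414.4,252)))
m=np.zeros_like(g);m[205:255,295:340]=1
for th in(150,120):
    n,l,s,ce=cv2.connectedComponentsWithStats(((g>th)&(m>0)).astype(np.uint8));print(s[1:].tolist(),ce[1:].round(1).tolist())
    for q,k in zip(ce[1:],s[1:]):
        if k[4]>60:print(onz(c,*q,252).round(1))
knob()
t=capture("top");s=capture("scene");a=cv2.imread("pics/top0.png");b=cv2.imread("pics/scene0.png")
cv2.imwrite("pics/c9.png",np.hstack([cv2.resize(c["img"][150:310,230:410,::-1],(360,320)),cv2.resize(s["img"][130:290,210:390,::-1],(360,320))]))
E
```

```text
tool_pos: [462.5, -414.1, 468.3]
wrist_force: [0.2, 0.1, -0.5]
width: 91.8
(np.float64(317.90248934975966), np.float64(229.34446830788104))
[[295, 205, 1, 1, 1], [295, 205, 14, 50, 508], [334, 205, 6, 24, 133], [311, 221, 16, 14, 166]] [[295.0, 205.0], [300.1, 233.0], [336.7, 216.1], [318.9, 227.8]]
[ 449.  -414.6  252. ]
[ 479.  -406.7  252. ]
[ 464.  -413.3  252. ]
[[295, 205, 15, 50, 551], [333, 205, 7, 24, 143], [311, 220, 16, 16, 189]] [[300.3, 231.8], [336.5, 216.3], [318.9, 227.7]]
[ 449.3 -413.7  252. ]
[ 478.8 -406.8  252. ]
[ 464.  -413.2  252. ]
knob px [268.19230769 223.80769231] area 26 hood x,y [-21.3   4.1]
```

View pics/c9.png

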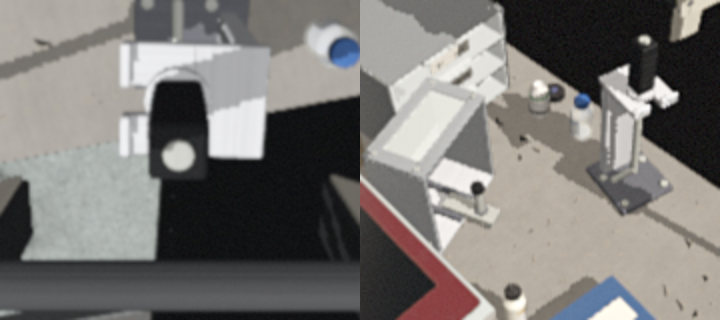

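The last crop shows the hook hanging upright in the fork with its cap at about (464,-413). The bolt is drawn out past the lip and both bottles and the lens stand in place. I hand the job in.

```bash
python3 -c "
from workcell import *
print(close_job())"
```

```text
the job is handed in; nothing more can be done
None
```

Job handed in: the bolt is drawn to its stop (about 11 N peak at the wrist), the hook hangs upright in its fork and the bottles and lens stand where they were, but I viewed 11 pictures, one over the limit of 10, and no verdict came back on handing in.

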